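# Test the stop button of the slide loader and reset it

## Robot

A 6-joint arm with a two-finger parallel gripper is mounted at the origin on the work surface. World frame = base frame: x ahead of the robot, y to its left, z up, the work surface at z = 0. Lengths are in m, angles in rad, forces in N, time in s.
With the tool pointing down it reaches from about 0.35 to 0.85 m from the base axis. Payload 8.1 kg.
Tool frame: the origin (TCP) lies at the very end of the fingers, on their centre line; the grasp point (between the pads) lies robot.hold_point_z behind it (robot.hold_point_z is the distance from the TCP to the grasp point, in m); z points along the fingers, y is the direction in which the jaws open and shut (so a half turn about z gives the same grasp; the last joint's range is limited). The gripper opens to 93 mm and grips with 3 to 60 N. Pads are 15 mm wide; open, the fingers measure 128 mm over their backs; the gripper's body (75 mm by 188 mm) begins 65 mm behind the grasp point.
Start: joints at [-1.364, 0.13, 1.488, -0, 1.523, -0.085], TCP at [0.173, -0.575, 0.219] pointing down, gripper open.
Joint ranges: [-2.96, 2.96], [-0.89, 2.26], [0.02, 2.5], [-1.34, 4.48], [0, 2.73], [-2.66, 2.66]. Speed limits (rad/s): [2.39, 2.39, 2.79, 3.14, 3.14, 3.14].

## Interface

Orientations are given as a rotation vector (axis times angle).
In Python, from plant import robot, cams gives the robot as it stands. The module is installed in compiled form; this text tells all that it offers.
- The arm moves only by the tool step_arm, never from a script. Its argument "deltas" is a list of rows, each an object with "offset": the shift along the tool's x, y, z in cm, a list of three; "roll": the turn about the tool's z in rad. In form: [{"offset": [x, y, z], "roll": roll}, ...]. A call has 1 to 12 rows; each row shifts and turns the commanded pose from where the row before left it, along the tool's axes as they then stand; what a row does not reach is not made up. A row lasts 1/8 s, in which the tool goes at most 62.5 mm and 10.7 degrees, less where a joint would pass 70% of its speed; a pose out of reach is approached as far as the arm can. A call with a gripper value outside its range is refused whole. "fingers" is the finger opening in cm, from 0 to 9.3, set as the call begins (left out, the last holds). The fingers move at their own pace and stop on an object; "grip_force" is the grip in N (left out, the last holds). Time passes only in rows, so rows that do not move let the fingers close. It gives the time, the measured TCP pose, the force and the opening at its end, in the units of the state.
- robot.read_state(): the state, without advancing time (a new reading comes with each control period).
- cams.read_camera(name): name is "side" or "top" or "wrist"; returns a dict with "pixels" (420x560x3 uint8, red, green, blue), "fx", "fy", "cx", "cy" (pixels), "extrinsics" (4x4, takes a point from world to camera coordinates). Camera axes: x right, y down, z forward; pixel columns grow to the right and rows downward; lengths in m; the calibration is good to about 2 mm. A picture is of the moment at which its call begins. There is no depth.
- robot.close_job(): hands the job in, once; it reports no verdict.
Trained networks look in a picture, given as the dict that the camera call returned (one of the last four; its "shot" number tells which), for a name from the list of things; names that differ only in an ending like _2 or _b are one class to them, and where a whole thing is asked for, a point or a joint stands for the part that bears it (a point fixed in the world has none). Each returns a list of dicts, best first, with "score" (0 to 1); they miss things now and then, are a little off and sometimes report something else, mostly with a low value. They report only what shows in the picture. A call takes as long as a camera call.
- cams.boxes_of(picture, thing): "xy" ([column, row] in pixels, amid what is visible of it).
- cams.silhouettes(picture, thing): "mask" (420x560 bool, what is visible of it) and "xy" ([column, row] in pixels, amid what is visible of it).
- cams.pinpoint(picture, thing): "xy" ([column, row] in pixels: a listed point, or the origin of a listed thing).
The state is a dict: "t": time; "q": joint angles; "dq": joint speeds; "joint_torque": joint torques, N m; "tool_pos": TCP position; "orientation": TCP orientation; "force": force on the tool from outside, world axes, zero at the start; "wrist_torque": the same for the moment, N m; "opening": finger opening in m.
Only numpy, scipy, OpenCV 4.12 (cv2) and the standard library are available. Lean on these libraries where they do the work, as an engineer would, in place of code of your own. Each camera call takes 0.05 s, during which the arm holds its last target. There are 200 camera calls.

## Task

Do the stop-button check on the slide loader's control station: press the big mushroom button straight in until it latches, take the finger off so that it stays in by itself, then push one of its lobes round clockwise with a fingertip until the button springs out again, and finally press the round reset button next to it. Work with the fingertips only: do not grip or force the mushroom, leave the selector switch as it is set, and do not shift or lift the things standing around the station.

Things in the scene. Friction and masses are not known exactly. Their poses are not given: they have to be found in the camera images.
- station: Control station: grey box bolted to the bench, 92 (its x) by 210 (its y) by 62 mm high; origin at the centre of its underside, z up. On its flat top in a row along y, all at x 0: mushroom stop button (y -62 mm), round reset button (y +22 mm), selector switch (y +72 mm). A collar of 42 mm diameter stands 6 mm above the top round the stop button's stem.
- stop_button: Mushroom head of the stop button. Origin on its axis at its underside (77 mm above the bench when out, 71 mm latched in), z up. Domed hub of 21 mm radius, 23 mm high; three round lobes, each an upright cylinder of 10 mm radius, 18 mm high from the underside, centred 22 mm from the axis (reach 32 mm). One lobe lies along its x axis, the others 120 degrees to either side; only hub between them.
- stop_top (a point): Top centre of the mushroom head: the point to press down (100 mm above the bench when out).
- stop_lobe (a point): Outermost point of the lobe that lies along the head's x axis, at half its height; 32 mm from the axis.
- stop_press (a joint): How far the mushroom is pressed in, m: 0 out, 0.006 fully in. Pressing takes about 5 to 8 N; past about 4 mm it snaps fully in by itself and stays in. It comes out only by the twist, and then springs to 0.
- stop_twist (a joint): Twist of the mushroom head, rad, positive clockwise seen from above, 0 at rest, at most 0.8. When latched, the twist first lifts the head a little; at about 0.45 to 0.6 rad the head snaps out. Needs about 0.1 N m (3 to 5 N at a lobe); sprung back to 0 when let go.
- reset_top (a point): Centre of the top of the reset button, a round plain push button of 22 mm diameter in a steel bezel of 30 mm; its top lies 9 mm above the station's top when not pressed, the bezel 3 mm.
- reset (a joint): How far the reset button is pressed, m: 0 out, 0.004 fully in. Spring return, about 1.5 N to start and 4.2 N fully in.
- selector_tip (a point): Outer top end of the selector switch's bar (bar 29 by 9 mm, 23 mm above the station's top); it turns easily and must be left as it is set.
- oil_bottle: Bystander: loose amber bottle of immersion oil, 30 mm diameter, 72 mm high; origin at the centre of its underside, z up.
- slide_box: Bystander: loose slide box, 85 by 100 by 34 mm high; origin at the centre of its underside.
- tally: Bystander: loose steel hand tally counter, 46 mm diameter, 36 mm high with its plunger; origin at the centre of its underside.
- stain_jar: Bystander: loose closed glass staining jar with a white lid, 54 mm diameter, 85 mm high; origin at the centre of its underside, z up.

How it is judged:
By the outcome, as a careful person would: the job done as asked, in the order asked, and still so for the second after the job is handed in, with the robot touching nothing.
It also fails if it takes over 43 s, if anything falls off the work surface, if the arm or the gripper's body presses on something with over 40 N, if the wrist force passes 120 N, or if a joint passes its speed limit or range.

## Working session

There is one attempt and no reset: what is moved stays moved. The work goes in short steps, Python scripts to look and compute and a tool call to move; the robot and the scene stay as the last step left them, time stands still between calls to the robot, and variables do not carry over. Pictures are saved under pics/ and viewed, about 8 in all and at most 12, crops included, and the job is handed in when it is done.

Besides the shell and the picture viewer there is one more tool, called after ">>>" as a command line: name --argument value ..., lists and objects as JSON in quotes. step_arm: Moves the arm, as the interface text tells. Its arguments: {"type":"object","properties":{"deltas":{"type":"array"},"fingers":{"type":"number"},"grip_force":{"type":"number"}},"required":["deltas"]}

```bash
mkdir -p pics
cat > h.py <<'E'
import numpy as np, cv2
from plant import robot, cams
def ray(p,xy):
    E=np.array(p["extrinsics"]);R=E[:3,:3];t=E[:3,3]
    d=R.T@np.array([(xy[0]-p["cx"])/p["fx"],(xy[1]-p["cy"])/p["fy"],1.]);return -R.T@t,d
def atz(p,xy,z):
    o,d=ray(p,xy);return o+d*(z-o[2])/d[2]
def proj(p,X):
    E=np.array(p["extrinsics"]);c=E[:3,:3]@np.array(X)+E[:3,3]
    return c[0]/c[2]*p["fx"]+p["cx"],c[1]/c[2]*p["fy"]+p["cy"]
def tri(ps,xys):
    A=np.zeros((3,3));b=np.zeros(3)
    for p,x in zip(ps,xys):
        o,d=ray(p,x);d/=np.linalg.norm(d);M=np.eye(3)-np.outer(d,d);A+=M;b+=M@o
    return np.linalg.solve(A,b)
def save(p,n): cv2.imwrite("pics/"+n,p["pixels"][:,:,::-1])
Z=dict(station=0,stop_button=.077,stop_top=.1,stop_lobe=.086,reset_top=.071,selector_tip=.085,oil_bottle=0,slide_box=0,tally=0,stain_jar=0)
E
python3 - <<'E'
from h import *
print(robot.hold_point_z, robot.read_state()["orientation"])
P={n:cams.read_camera(n) for n in("top","side","wrist")}
for n,p in P.items():
    save(p,n+"1.png"); print(n, "cam at",ray(p,(0,0))[0].round(3))
    for k,z in Z.items():
        r=cams.pinpoint(p,k)
        for q in r[:2]: print(k,np.round(q["xy"],1),round(q["score"],2),atz(p,q["xy"],z).round(4))
a=np.vstack([P["top"]["pixels"]]);
E
```

```text
0.0188 [-3.10637427e+00 -4.56380687e-01  1.52820710e-04]
top cam at [0.477 0.043 1.017]
station [275.5 217.8] 0.85 [0.5493 0.0698 0.    ]
station [303.6 152.4] 0.75 [0.6876 0.0066 0.    ]
stop_button [307.3 215.7] 0.95 [0.5463 0.0058 0.077 ]
stop_top [311.3 216.7] 0.96 [ 0.5425 -0.0009  0.1   ]
stop_top [240.6 219.7] 0.3 [0.5402 0.1336 0.1   ]
stop_lobe [301.5 201.6] 0.94 [0.5732 0.0165 0.086 ]
stop_lobe [288.  260.6] 0.19 [0.4606 0.0455 0.086 ]
reset_top [263.4 213.9] 0.49 [0.5525 0.0915 0.071 ]
selector_tip [240.8 222.8] 0.55 [0.5352 0.1348 0.085 ]
oil_bottle [369.  212.3] 0.68 [ 0.5559 -0.1271  0.    ]
oil_bottle [288.  261.7] 0.62 [0.4569 0.0458 0.    ]
slide_box [305.7 155.1] 0.67 [0.6817 0.0023 0.    ]
tally [367.4 212.7] 0.65 [ 0.5552 -0.1237  0.    ]
stain_jar [183.3 199.5] 0.59 [0.5931 0.2646 0.    ]
side cam at [ 0.337 -0.652  0.713]
station [275.2 237.1] 0.76 [0.5633 0.0666 0.    ]
station [274.7 223.9] 0.75 [0.5776 0.1115 0.    ]
stop_button [273.8 229.4] 0.82 [0.544  0.0129 0.077 ]
stop_top [277.4 221.3] 0.8 [0.552  0.0103 0.1   ]
stop_lobe [287.3 227.9] 0.84 [ 0.5696 -0.0024  0.086 ]
reset_top [266.5 215. ] 0.55 [0.5462 0.0709 0.071 ]
selector_tip [256.3 194.1] 0.47 [0.543  0.1358 0.085 ]
oil_bottle [233.7 254.4] 0.75 [0.4563 0.0467 0.    ]
oil_bottle [334.6 244.7] 0.71 [ 0.6837 -0.0074  0.    ]
slide_box [334.8 245.2] 0.69 [ 0.6834 -0.009   0.    ]
tally [301.8 300.5] 0.74 [ 0.5525 -0.13    0.    ]
stain_jar [261.8 187.1] 0.62 [0.5941 0.2666 0.    ]
wrist cam at [ 0.253 -0.55   0.385]
```

View pics/top1.png

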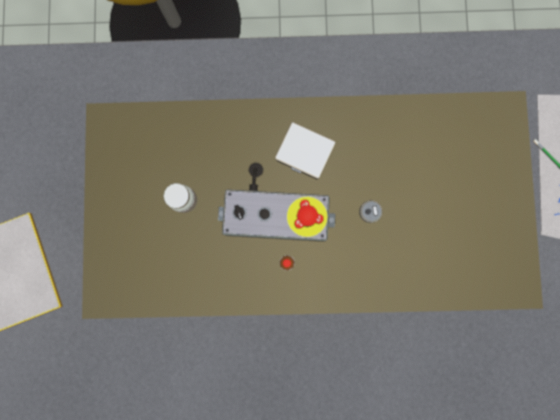

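View pics/side1.png

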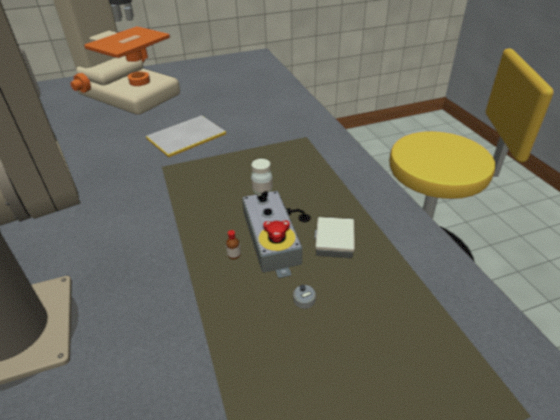

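The top picture shows the mushroom at (308,216), reset at (264,214), selector at (239,212). The bottle is at (287,263), the tally at (371,211), the box at (306,150) and the jar at (180,197). The side picture agrees, so I'm moving close with the fingers closed.

>>> step_arm --deltas '[{"offset": [3.6,-4.05,0],"roll": 0},{"offset": [3.6,-4.05,0],"roll": 0},{"offset": [3.6,-4.05,0],"roll": 0},{"offset": [3.6,-4.05,0],"roll": 0},{"offset": [3.6,-4.05,0],"roll": 0},{"offset": [3.6,-4.05,0],"roll": 0},{"offset": [3.6,-4.05,0],"roll": 0},{"offset": [3.6,-4.05,0],"roll": 0},{"offset": [3.6,-4.05,0],"roll": 0},{"offset": [3.6,-4.05,0],"roll": 0},{"offset": [3.6,-4.05,0],"roll": 0},{"offset": [3.6,-4.05,0],"roll": 0}]' --fingers 0 --grip_force 10

```text
t: 3.15
tool_pos: [0.4472, 0.0169, 0.219]
orientation: [3.108, 0.457, 0.002]
force: [1.0, -1.0, 0.2]
opening: 0.0008
```

```bash
cat > look.py <<'E'
from h import *
import sys
def look(name,things,Z=Z):
    s=robot.read_state();print("t",round(s["t"],2),"tcp",np.round(s["tool_pos"],4),np.round(s["orientation"],3),"F",np.round(s["force"],2),"op",round(s["opening"],4))
    p=cams.read_camera("wrist");save(p,name)
    for k in things:
        for q in cams.pinpoint(p,k)[:2]: print(k,np.round(q["xy"],1),round(q["score"],2),atz(p,q["xy"],Z[k]).round(4))
    return p
E
python3 -c "
from look import *
p=look('w2.png',Z);print(ray(p,(p['cx'],p['cy'])))"
```

```text
t 3.15 tcp [0.4472 0.0169 0.219 ] [3.108e+00 4.570e-01 2.000e-03] F [ 1.01 -0.97  0.21] op 0.0008
station [261.8  81.1] 0.76 [0.5521 0.0678 0.    ]
stop_button [321.8  99.1] 0.78 [0.5482 0.0049 0.077 ]
stop_top [325.2 101.2] 0.88 [0.5458 0.0043 0.1   ]
reset_top [238.3  62.7] 0.89 [0.5563 0.0877 0.071 ]
selector_tip [180.5  58.7] 0.81 [0.5436 0.1347 0.085 ]
oil_bottle [256.3 167.6] 0.77 [0.4546 0.0471 0.    ]
slide_box [256.2 166.3] 0.5 [0.4562 0.0477 0.    ]
tally [178.5  60.3] 0.64 [0.546  0.1629 0.    ]
tally [424.2 130.1] 0.61 [ 0.5556 -0.1323  0.    ]
(array([0.52704926, 0.04106566, 0.38612923]), array([-0.28370222, -0.08659045, -0.95499484]))
```

View pics/w2.png

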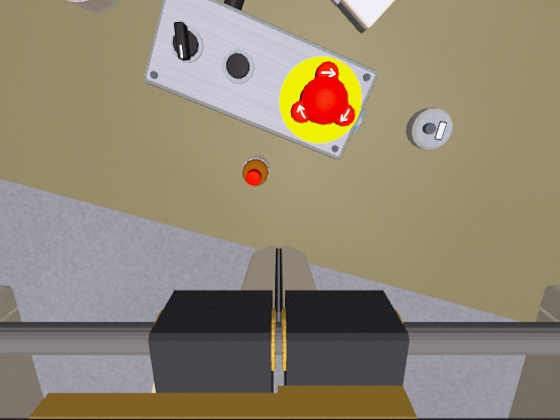

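The wrist view shows the head at (324,99), with lobes at about (327,71), (343,115) and (302,112). The reset button is at (238,65), the selector at (185,43) and the bottle at (256,170).

```bash
python3 -c "
from look import *
p=cams.read_camera('wrist')
m=cams.silhouettes(p,'stop_button');M=m[0]['mask'];print(m[0]['score'],M.sum())
hsv=cv2.cvtColor(p['pixels'],cv2.COLOR_RGB2HSV)
for xy in [(327,72),(343,115),(302,112)]: print('lobe',atz(p,xy,.095).round(4), np.degrees(np.arctan2(*(atz(p,xy,.095)-[.547,.0045,0])[[1,0]])).round(1))
# fit model silhouette: hub + 3 lobes
from scipy.optimize import minimize
def model(v):
    im=np.zeros(M.shape,np.uint8);a=np.linspace(0,2*np.pi,24)
    for (r,R,zs) in [(0,.021,(.077,.092))]+[(.022,.010,(.077,.095))]*3:
        pass
    L=[(v[0],v[1],.021,.077,.092)]+[(v[0]+.022*np.cos(v[2]+k*2.0944),v[1]+.022*np.sin(v[2]+k*2.0944),.010,.077,.095) for k in range(3)]
    for x,y,R,z0,z1 in L:
        pts=[proj(p,(x+R*np.cos(t),y+R*np.sin(t),z)) for t in a for z in(z0,z1)]
        cv2.fillConvexPoly(im,cv2.convexHull((np.array(pts)*16).astype(np.int32)),1,shift=4)
    return im>0
f=lambda v:(model(v)^M).sum()
best=min((minimize(f,[.547,.0045,a],method='Nelder-Mead',options=dict(initial_simplex=[[.547,.0045,a],[.551,.0045,a],[.547,.0085,a],[.547,.0045,a+.3]])) for a in np.arange(0,2.09,.4)),key=lambda r:r.fun)
print(best.x,np.degrees(best.x[2])%120,best.fun)
"
```

```text
0.78 2665
lobe [0.5679 0.007  0.095 ] 6.8
lobe [ 0.5388 -0.0181  0.095 ] -109.9
lobe [0.5309 0.0174 0.095 ] 141.4
[0.54700222 0.00445598 2.28978212] 11.194851381931699 168.0
```

>>> step_arm --deltas '[{"offset": [4.6,2.0,0],"roll": 0},{"offset": [4.6,2.05,0],"roll": 0},{"offset": [0,0,5],"roll": 0},{"offset": [0,0,5],"roll": 0},{"offset": [0,0,1.2],"roll": 0},{"offset": [0,0,0],"roll": 0},{"offset": [0,0,0],"roll": 0}]'

```text
t: 4.68
tool_pos: [0.5481, 0.0026, 0.1094]
orientation: [3.107, 0.456, 0.006]
force: [0.4, -0.2, 0.7]
opening: 0.0003
```

```bash
python3 -c "
from look import *
s=robot.read_state();print(s['tool_pos'],s['force'])
p=cams.read_camera('side');P=cams.read_camera('wrist')
im=np.hstack([cv2.resize(p['pixels'][180:290,200:350],(600,440)),cv2.resize(P['pixels'][150:420,180:380],(200,270))[:440] if 0 else np.zeros((440,0,3),np.uint8)])
cv2.imwrite('pics/a.png',im[:,:,::-1])
cv2.imwrite('pics/b.png',P['pixels'][:,:,::-1])"
```

```text
[0.54807211 0.00259076 0.1094411 ] [ 0.42100886 -0.16427498  0.65094205]
```

View pics/a.png

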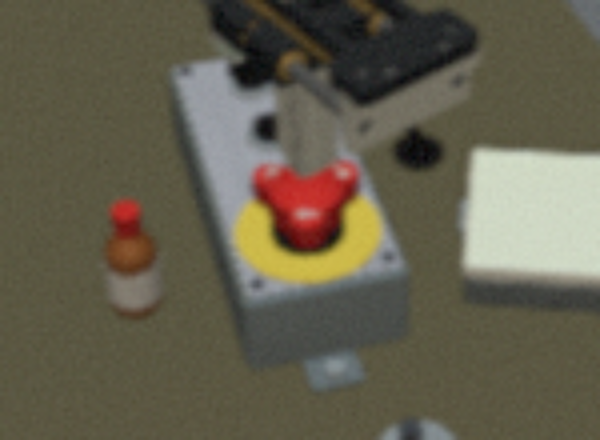

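View pics/b.png

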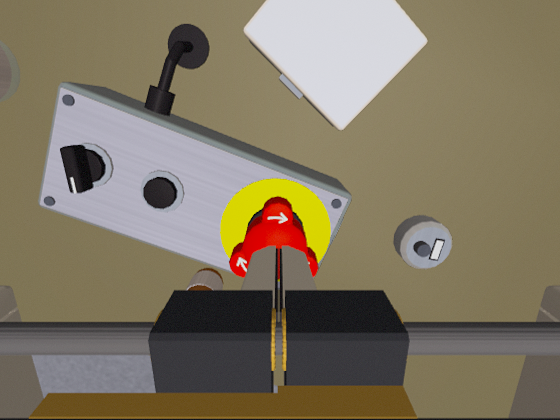

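Side crop: the finger ends just above the head at (310,165), and everything is clear. Wrist view: the fingers are centred on the hub, with the front lobe at (277,215). Next I press in.

>>> step_arm --deltas '[{"offset": [0,0,0.6],"roll": 0},{"offset": [0,0,0.2],"roll": 0},{"offset": [0,0,0.2],"roll": 0},{"offset": [0,0,0.2],"roll": 0},{"offset": [0,0,0.2],"roll": 0},{"offset": [0,0,0],"roll": 0}]'

```text
t: 5.52
tool_pos: [0.5466, 0.0028, 0.0941]
orientation: [3.108, 0.457, 0.001]
force: [-5.2, -0.5, 14.2]
opening: 0.0001
```

Bottomed at z 0.094 with 14 N. Lifting to check that it stays in.

>>> step_arm --deltas '[{"offset": [0,0,-1],"roll": 0},{"offset": [0,0,-4],"roll": 0},{"offset": [-5,-2,-4],"roll": 0.1},{"offset": [-4,0,-2],"roll": 0},{"offset": [0,0,0],"roll": 0},{"offset": [0,0,0],"roll": 0}]'

```text
t: 6.28
tool_pos: [0.4572, -0.0004, 0.1996]
orientation: [-3.127, -0.301, -0.0]
force: [0.3, -0.8, 0.6]
opening: 0.0006
```

```bash
cat > fit.py <<'E'
from look import *
from scipy.optimize import minimize
def fit(p):
    m=cams.silhouettes(p,'stop_button');M=m[0]['mask']
    def model(v):
        im=np.zeros(M.shape,np.uint8);a=np.linspace(0,2*np.pi,24);u=v[3]/10
        L=[(v[0],v[1],.021,u,u+.015),(v[0],v[1],.010,u,u+.023)]+[(v[0]+.022*np.cos(v[2]+k*2.0944),v[1]+.022*np.sin(v[2]+k*2.0944),.010,u,u+.018) for k in range(3)]
        for x,y,R,z0,z1 in L:
            pts=[proj(p,(x+R*np.cos(t),y+R*np.sin(t),z)) for t in a for z in(z0,z1)]
            cv2.fillConvexPoly(im,cv2.convexHull((np.array(pts)*16).astype(np.int32)),1,shift=4)
        return im>0
    for u in(.71,.77):
        f=lambda v:(model([*v,u])^M).sum()
        b=min((minimize(f,[.547,.0045,a],method='Nelder-Mead',options=dict(initial_simplex=[[.547,.0045,a],[.551,.0045,a],[.547,.0085,a],[.547,.0045,a+.3]])) for a in np.arange(0,2.09,.4)),key=lambda r:r.fun)
        print("underside",u/10,b.x[:2].round(4),"lobe deg",round(np.degrees(b.x[2])%120,1),"err",b.fun,"of",M.sum(),m[0]['score'])
E
python3 -c "
from fit import *
p=look('w3.png',['stop_button','stop_top','reset_top','stop_lobe']);fit(p)
ps=[p]+[cams.read_camera(n) for n in('top','side')]
for k in('stop_top','reset_top'):
  xs=[cams.pinpoint(q,k)[0]['xy'] for q in ps]; print(k,tri(ps,xs).round(4),tri(ps[::2],xs[::2]).round(4))
"
```

```text
t 6.28 tcp [ 4.572e-01 -4.000e-04  1.996e-01] [-3.127 -0.301 -0.   ] F [ 0.26 -0.81  0.56] op 0.0006
stop_button [291.3 101.2] 0.72 [0.5485 0.0057 0.077 ]
stop_top [292.7 103.5] 0.67 [0.5463 0.0051 0.1   ]
reset_top [197.8  74.2] 0.73 [0.555  0.0896 0.071 ]
stop_lobe [291.1  60.8] 0.95 [0.5787 0.0125 0.086 ]
underside 0.071 [0.547  0.0041] lobe deg 12.4 err 143.0 of 2877 0.84
underside 0.077 [0.5456 0.0043] lobe deg 12.1 err 268.0 of 2877 0.84
stop_top [0.5455 0.0023 0.098 ] [0.5475 0.0046 0.0958]
reset_top [0.5547 0.0414 0.1236] [0.5547 0.0915 0.0641]
```

View pics/w3.png

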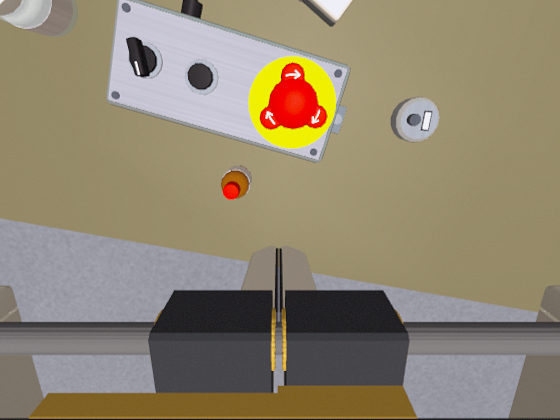

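The picture shows the head (293,103) sitting latched, and the fit clearly prefers the 71 mm underside. The lobe points at 12° and the tool is already aligned with it. Now I move beside that lobe.

>>> step_arm --deltas '[{"offset": [4,-0.8,0],"roll": 0},{"offset": [4,-0.8,0],"roll": 0},{"offset": [3.7,-0.8,0],"roll": 0},{"offset": [0,0,5],"roll": 0},{"offset": [0,0,4],"roll": 0},{"offset": [0,0,1],"roll": 0},{"offset": [0,0,0],"roll": 0},{"offset": [0,0,0],"roll": 0}]'

```text
t: 7.98
tool_pos: [0.5689, 0.0454, 0.1024]
orientation: [3.127, 0.301, 0.006]
force: [0.0, 0.4, 0.5]
opening: 0.0007
```

```bash
python3 -c "
from look import *
s=robot.read_state();print(s['tool_pos'],s['orientation'],s['force'])
P=cams.read_camera('wrist')
cv2.imwrite('pics/c.png',cv2.resize(P['pixels'][130:330,150:450],(750,500))[:,:,::-1])"
```

```text
[0.5689487  0.04536351 0.10236807] [3.1267865  0.30057621 0.00567475] [0.03516512 0.40794693 0.49833838]
```

View pics/c.png

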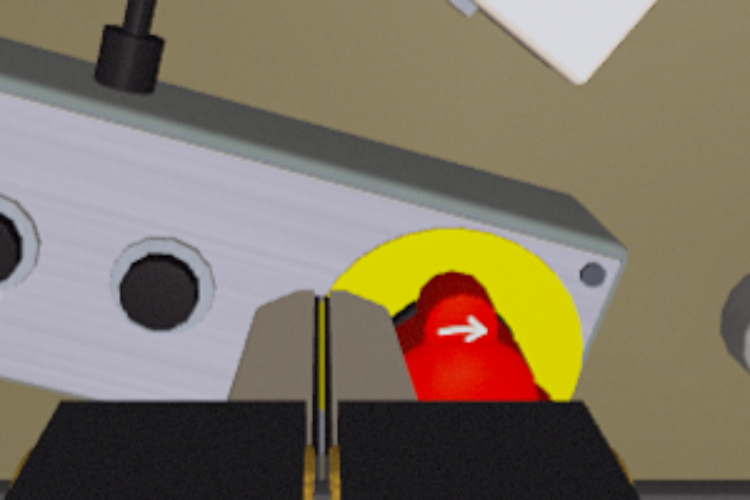

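The finger (320,290 in the crop) stands clear of the lobe (455,290) on its counter-clockwise side. Lowering, then up to contact.

>>> step_arm --deltas '[{"offset": [0,0,1.3],"roll": 0},{"offset": [0,0,1.2],"roll": 0},{"offset": [0,0,0],"roll": 0},{"offset": [0,0.4,0],"roll": 0},{"offset": [0,0.4,0],"roll": 0},{"offset": [0,0,0],"roll": 0}]'

```text
t: 8.78
tool_pos: [0.5693, 0.0372, 0.0753]
orientation: [3.127, 0.3, 0.001]
force: [-0.1, 0.8, 0.3]
opening: 0.0006
```

>>> step_arm --deltas '[{"offset": [0.27,0.29,0],"roll": 0.1},{"offset": [0.27,0.29,0],"roll": 0.1},{"offset": [0.27,0.29,0],"roll": 0.1},{"offset": [0,0,0],"roll": 0}]'

```text
t: 9.28
tool_pos: [0.578, 0.0299, 0.0753]
orientation: [-3.137, 0.169, -0.001]
force: [-1.1, 1.4, 1.9]
opening: 0.0002
```

>>> step_arm --deltas '[{"offset": [0.27,0.29,0],"roll": 0.1},{"offset": [0.27,0.29,0],"roll": 0.1},{"offset": [0,0,0],"roll": 0}]'

```text
t: 9.65
tool_pos: [0.5827, 0.0233, 0.0755]
orientation: [-3.104, 0.478, -0.002]
force: [1.1, 2.0, 0.9]
opening: 0.0003
```

```bash
python3 -c "
from look import *
P=cams.read_camera('wrist')
cv2.imwrite('pics/d.png',cv2.resize(P['pixels'][130:330,150:450],(750,500))[:,:,::-1])"
```

```text
(no output)
```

View pics/d.png

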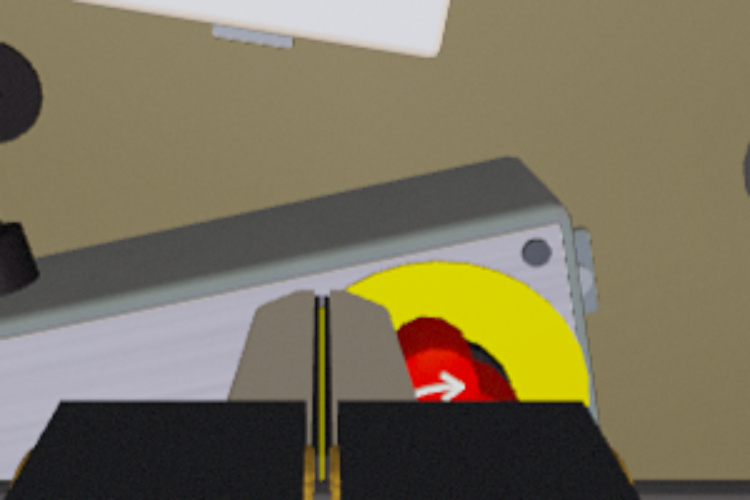

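The lobe (440,350) is touching the finger and has turned roughly 0.25 rad. Pushing on.

>>> step_arm --deltas '[{"offset": [0.27,0.29,0],"roll": 0.1},{"offset": [0.27,0.29,0],"roll": 0.1},{"offset": [0,0,0],"roll": 0}]'

```text
t: 10.07
tool_pos: [0.5856, 0.0159, 0.0753]
orientation: [-3.042, 0.785, -0.002]
force: [3.8, 1.4, 0.2]
opening: 0.0007
```

>>> step_arm --deltas '[{"offset": [0.2,0.29,0],"roll": 0.1},{"offset": [0,0,0],"roll": 0}]'

```text
t: 10.32
tool_pos: [0.5864, 0.0123, 0.0753]
orientation: [-2.998, 0.936, -0.003]
force: [4.2, 1.8, 0.3]
opening: 0.0005
```

>>> step_arm --deltas '[{"offset": [0.25,0.29,0],"roll": 0.1},{"offset": [0,0,0],"roll": 0}]'

```text
t: 10.58
tool_pos: [0.5868, 0.0084, 0.0753]
orientation: [-2.948, 1.084, -0.003]
force: [4.5, 0.6, 0.8]
opening: 0.0006
```

```bash
python3 -c "
from fit import *
p=look('w5.png',['stop_top','stop_lobe']);fit(p)
cv2.imwrite('pics/e.png',cv2.resize(p['pixels'][130:330,150:450],(750,500))[:,:,::-1])"
```

```text
t 10.57 tcp [0.5868 0.0084 0.0753] [-2.948  1.084 -0.003] F [4.51 0.58 0.83] op 0.0006
stop_lobe [317.9 261.3] 0.95 [ 0.5761 -0.0108  0.086 ]
underside 0.071 [0.5424 0.006 ] lobe deg 89.1 err 5444.0 of 956 0.96
underside 0.077 [0.546  0.0053] lobe deg 84.3 err 5914.0 of 956 0.96
```

View pics/e.png

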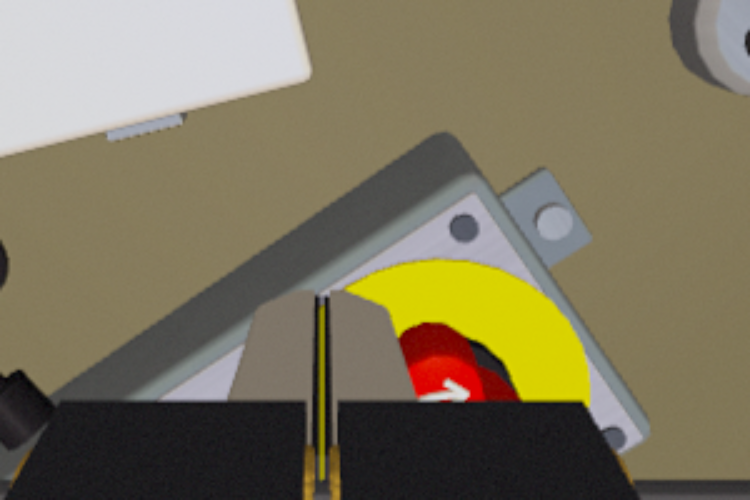

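>>> step_arm --deltas '[{"offset": [0.13,0.15,0],"roll": 0.05},{"offset": [0,0,0],"roll": 0}]'

```text
t: 11.02
tool_pos: [0.5867, 0.0065, 0.0753]
orientation: [-2.92, 1.159, -0.003]
force: [5.1, 1.6, 0.8]
opening: 0.0002
```

```bash
python3 -c "
from h import *
ps=[cams.read_camera(n) for n in('wrist','side','top')]
for k in('stop_lobe','stop_top'):
  r=[cams.pinpoint(p,k)[:1] for p in ps]
  for p,q in zip(ps,r):
    if q: print(k,q[0]['xy'],q[0]['score'],atz(p,q[0]['xy'],.086).round(4),atz(p,q[0]['xy'],.080).round(4))
  g=[(p,q[0]['xy']) for p,q in zip(ps,r) if q]
  if len(g)>1: print(tri(*zip(*g)))
"
```

```text
stop_lobe [321.5, 264.8] 0.68 [ 0.5721 -0.0121  0.086 ] [ 0.5693 -0.0107  0.08  ]
stop_lobe [290.2, 235.1] 0.78 [ 0.5674 -0.0256  0.086 ] [ 0.5696 -0.0196  0.08  ]
stop_lobe [312.8, 200.1] 0.64 [ 0.5756 -0.0054  0.086 ] [ 0.5762 -0.0057  0.08  ]
[ 0.5723153  -0.00916581  0.07444396]
stop_top [327.7, 300.0] 0.43 [ 5.529e-01 -1.000e-04  8.600e-02] [0.5493 0.0018 0.08  ]
stop_top [277.1, 222.3] 0.88 [0.5552 0.0225 0.086 ] [0.5573 0.029  0.08  ]
stop_top [309.6, 216.0] 0.72 [0.545  0.0017 0.086 ] [0.5454 0.0014 0.08  ]
[0.55004287 0.00259246 0.09513495]
```

>>> step_arm --deltas '[{"offset": [0,-1.0,0],"roll": 0},{"offset": [0,-2.0,0],"roll": 0},{"offset": [0,-0.5,-4],"roll": -0.18},{"offset": [0,0,-5],"roll": -0.18},{"offset": [-4,0,-2],"roll": -0.18},{"offset": [-5,0,0],"roll": -0.18},{"offset": [-5,0,0],"roll": -0.18},{"offset": [0,0,0],"roll": 0},{"offset": [0,0,0],"roll": 0}]'

```text
t: 12.6
tool_pos: [0.4746, 0.0603, 0.1851]
orientation: [3.133, 0.222, 0.001]
force: [0.7, 0.1, -0.6]
opening: 0.0005
```

```bash
python3 -c "
from fit import *
p=look('w6.png',Z);fit(p)
ps=[p,cams.read_camera('side')]
xs=[cams.pinpoint(q,'stop_top')[0]['xy'] for q in ps]; print(xs,tri(ps,xs).round(4))
"
```

```text
t 12.6 tcp [0.4746 0.0603 0.1851] [3.133e+00 2.220e-01 1.000e-03] F [ 0.75  0.1  -0.57] op 0.0005
station [283.4 115.8] 0.62 [0.5522 0.0657 0.    ]
stop_button [356.1 132.8] 0.72 [0.5483 0.0039 0.077 ]
stop_top [361.6 135.6] 0.59 [0.5476 0.0049 0.1   ]
stop_top [282.9 115. ] 0.45 [0.5542 0.0681 0.1   ]
stop_lobe [358.   95.7] 0.55 [0.577  0.0108 0.086 ]
reset_top [256.1 111.2] 0.91 [0.5536 0.0906 0.071 ]
selector_tip [197.7 117. ] 0.59 [0.5426 0.1362 0.085 ]
selector_tip [289.5 201.8] 0.58 [0.4822 0.0513 0.085 ]
oil_bottle [286.1 203.4] 0.74 [0.4558 0.0483 0.    ]
slide_box [461.3 139.7] 0.72 [ 0.5549 -0.1309  0.    ]
slide_box [356.  131.6] 0.31 [ 0.5471 -0.0148  0.    ]
tally [463.5 137.4] 0.97 [ 0.5577 -0.1325  0.    ]
stain_jar [97.3 46.9] 0.72 [0.5916 0.2613 0.    ]
underside 0.071 [0.5465 0.0023] lobe deg 11.7 err 96.0 of 3274 0.69
underside 0.077 [0.5468 0.0036] lobe deg 12.8 err 179.0 of 3274 0.69
[[361.6, 135.6], [277.2, 222.2]] [0.5487 0.0053 0.1025]
```

View pics/w6.png

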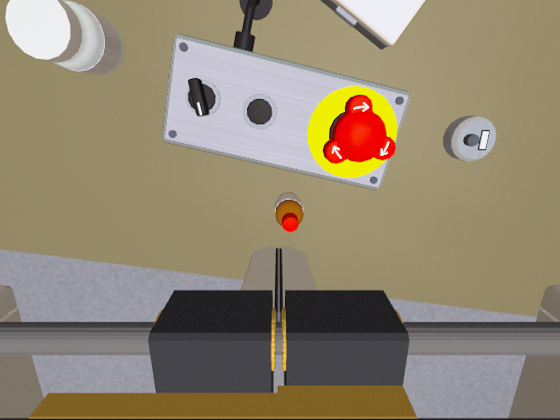

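The view shows the head at (360,133), back at rest, with the selector and bystanders unmoved. The fit can't tell in from out, so I'll compare directly with the first pictures, when the button was out.

```bash
python3 -c "
from h import *
for n,(r,c) in {'side':((205,262),(250,305)),'top':((190,240),(285,335))}.items():
    p=cams.read_camera(n);save(p,n+'_now.png')
    a=cv2.imread(f'pics/{n}1.png');b=p['pixels'][:,:,::-1]
    def red(i):
        i=i[r[0]:r[1],c[0]:c[1]].astype(float);w=np.clip(i[:,:,2]-np.maximum(i[:,:,1],i[:,:,0])-40,0,None);y,x=np.mgrid[r[0]:r[1],c[0]:c[1]];return (w*x).sum()/w.sum(),(w*y).sum()/w.sum(),w.sum()
    print(n,np.round(red(a),2),np.round(red(b),2),'predicted out->in shift',np.subtract(proj(p,(.547,.0045,.08)),proj(p,(.547,.0045,.086))).round(2))
    # station reference
    s=(slice(180,290),slice(200,350)) if n=='side' else (slice(180,250),slice(215,335))
    print(cv2.phaseCorrelate(*[cv2.cvtColor(np.ascontiguousarray(i[r[0]:r[1],c[0]:c[1]]),cv2.COLOR_BGR2GRAY).astype(np.float64) for i in(a,b)]), np.abs(a[s].astype(int)-b[s]).mean())
"
```

```text
side [  276.07   228.4  26294.  ] [  276.06   228.4  27219.  ] predicted out->in shift [0.08 2.07]
((0.04831233677170488, 0.017324235284700507), 1.0310840240754224) 3.678020202020202
top [  307.23   215.19 47781.  ] [ 303.76  201.81 2037.  ] predicted out->in shift [-0.12  0.24]
((0.2608775035008257, -0.07512984827297231), 0.49659030362033363) 29.818849206349206
```

The side view now matches the original "out" picture to 0.01 px, where latched would shift it 2 px. Triangulation put the top at 0.0958 while latched and 0.1025 now. The release is confirmed, so next is the reset button.

>>> step_arm --deltas '[{"offset": [4.2,-0.8,0],"roll": 0},{"offset": [4.2,-0.8,0],"roll": 0},{"offset": [0,0,5],"roll": 0},{"offset": [0,0,4],"roll": 0},{"offset": [0,0,1.2],"roll": 0},{"offset": [0,0,0],"roll": 0},{"offset": [0,0,0],"roll": 0},{"offset": [0,0,0],"roll": 0}]'

```text
t: 14.45
tool_pos: [0.5566, 0.088, 0.085]
orientation: [-3.134, -0.223, -0.005]
force: [-0.0, -1.1, -0.5]
opening: 0.0006
```

```bash
python3 -c "
from h import *
s=robot.read_state();print(s['t'],s['tool_pos'],s['force'])
p=cams.read_camera('wrist');a=p['pixels'][130:330,150:450]
for k in('reset_top','selector_tip'):
  q=cams.pinpoint(p,k); print(k,[(r['xy'],r['score']) for r in q[:1]])
print('tcp px',proj(p,s['tool_pos']),'reset px',proj(p,(.555,.0885,.071)))
cv2.imwrite('pics/f.png',cv2.resize(a,(750,500))[:,:,::-1])"
```

```text
14.45 [0.55663468 0.08797787 0.08503719] [-0.001395   -1.13629564 -0.52394526]
reset_top [([276.1, 253.3], 0.6)]
selector_tip [([196.1, 269.2], 0.93)]
tcp px (np.float64(278.23156972861744), np.float64(259.68084307566795)) reset px (np.float64(277.02665313658514), np.float64(251.84853578151893))
```

View pics/f.png

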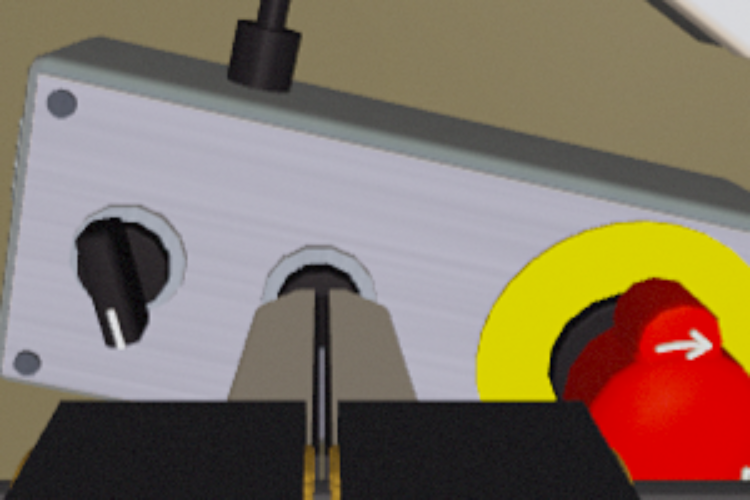

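The fingers are centred over the reset button (320,285). The selector (115,275) and head are clear. Pressing.

>>> step_arm --deltas '[{"offset": [0,0,0.8],"roll": 0},{"offset": [0,0,0.4],"roll": 0},{"offset": [0,0,0.2],"roll": 0},{"offset": [0,0,0.2],"roll": 0},{"offset": [0,0,0.1],"roll": 0},{"offset": [0,0,0],"roll": 0}]'

```text
t: 15.35
tool_pos: [0.5549, 0.0879, 0.0671]
orientation: [3.134, 0.223, -0.001]
force: [-7.8, 0.3, 13.7]
opening: 0.0006
```

Fully in (z 0.067, 13.7 N). Lifting off and retreating.

>>> step_arm --deltas '[{"offset": [0,0,-1],"roll": 0},{"offset": [0,0,-4],"roll": 0},{"offset": [0,0,-5],"roll": 0},{"offset": [-5,0,-2],"roll": 0},{"offset": [-5,0,0],"roll": 0},{"offset": [0,0,0],"roll": 0},{"offset": [0,0,0],"roll": 0}]'

```text
t: 16.23
tool_pos: [0.4568, 0.0738, 0.1865]
orientation: [-3.134, -0.222, -0.003]
force: [-0.1, -0.3, 0.3]
opening: 0.0004
```

```bash
python3 -c "
from look import *
look('w7.png',['stop_top','stop_lobe','reset_top','selector_tip','oil_bottle','tally','stain_jar'])
p=cams.read_camera('side');b=p['pixels'][:,:,::-1];a=cv2.imread('pics/side1.png')
print('side phase shift head',cv2.phaseCorrelate(*[cv2.cvtColor(np.ascontiguousarray(i[205:262,250:305]),cv2.COLOR_BGR2GRAY).astype(np.float64) for i in(a,b)])[0])
s=robot.read_state();print(s['tool_pos'],s['force'],s['t'])
"
```

```text
t 16.23 tcp [0.4568 0.0738 0.1865] [-3.134e+00 -2.220e-01 -3.000e-03] F [-0.12 -0.3   0.26] op 0.0004
stop_top [385.5 113.8] 0.84 [0.5486 0.0034 0.1   ]
stop_lobe [379.8  72.3] 0.92 [0.5789 0.0108 0.086 ]
reset_top [276.3  89.7] 0.58 [0.5556 0.0895 0.071 ]
selector_tip [218.8  95.7] 0.58 [0.5438 0.1344 0.085 ]
selector_tip [300.3 187.6] 0.17 [0.4783 0.0573 0.085 ]
oil_bottle [300.8 187.4] 0.86 [0.4593 0.0478 0.    ]
tally [476.  125.1] 0.95 [ 0.5547 -0.1292  0.    ]
stain_jar [114.7  28.9] 0.79 [0.5931 0.258  0.    ]
stain_jar [477.7 125.7] 0.62 [ 0.5543 -0.1312  0.    ]
side phase shift head (0.06434151458987358, 0.023896161717040343)
[0.45640943 0.07377117 0.18572924] [-0.18949378 -0.38762638  0.10021442] 16.675
```

```bash
python3 -c "
from plant import robot
print(robot.close_job())"
```

```text
the job is handed in; nothing more can be done
None
```

I did the stop-button check in the order asked and handed the job in at about 17 s; no verdict was reported.

1. **Press:** I pressed the mushroom in with closed fingertips. It bottomed at z 0.094 m with about 14 N. With the finger off, it stayed in: its top triangulated at about 0.096 m.
2. **Twist:** I pushed one lobe clockwise by about 0.7 rad with about 5 N. The head then sprang out and back to rest. The side camera matches the first "out" picture to within 0.1 px, where a latched head would sit about 2 px lower.
3. **Reset:** I pressed the reset button fully in (z 0.067 m, about 14 N) and lifted off.

**Last checks:** The selector, bottle, tally and jar all measured where they started, within a few mm of network noise. I didn't re-measure the slide box at the end; the arm never came near it. The robot was clear of everything, with about 0 N on the tool.

**Checks that disagreed:** The wrist-camera silhouette fit favoured "latched" even after the release, so I discarded it as unable to tell in from out. My evidence for the latch is therefore the press depth and force plus the triangulated height. The comparison with the first top-camera picture was also unusable.

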